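# Post the sample box through the gravity flap

### The arm

A 6-joint arm with a two-finger parallel gripper is mounted at the origin on a cart in front of the work surface, level with it; the furniture and walls round the work are solid. World frame = base frame: x ahead of the robot, y to its left, z up, the work surface at z = 0. Lengths are in m, angles in rad, forces in N, time in s.
With the tool pointing down it reaches from about 0.225 to 0.875 m from the base axis. Payload 3.4 kg.
Tool frame: the origin (TCP) lies at the very end of the fingers, on their centre line; the grasp point (between the pads) lies 19 mm behind it (grip_depth is the distance from the TCP to the grasp point, in m); x points along the fingers, z is the direction in which the jaws open and shut, and the axes are right-handed (so a half turn about x gives the same grasp; the last joint's range is limited). The gripper opens to 85 mm and grips with 20 to 120 N. Pads are 22 mm wide; open, the fingers measure 114 mm over their backs; the gripper's body (76 mm by 85 mm) begins 54 mm behind the grasp point. The pads swing forward as they close: fully open they stand 13 mm farther back than shut.
Start: joints at [-1.371, 0.276, 1.505, -0, 1.361, -0.121], TCP at [0.181, -0.546, 0.231] pointing down, gripper open.
Joint ranges: [-2.89, 2.89], [-0.75, 2.08], [0.22, 2.7], [-1.18, 4.32], [0.11, 2.71], [-2.7, 2.7]. Speed limits (rad/s): [2.57, 2.57, 3.14, 3.14, 3.14, 3.14].

### API

Orientations are given as a unit quaternion [w, x, y, z].
In Python, from rig import get_state, get_image, sign_off, grip_depth gives the robot as it stands. The module is installed in compiled form; this text tells all that it offers.
- The arm moves only by the tool arm_command, never from a script. Its argument "series" is a list of rows, each an object with "dp": the shift along the tool's x, y, z scaled (see below), a list of three; "angular": the turn, a rotation vector about the tool's x, y, z scaled (see below), a list of three; "gripper": the finger opening in mm, from 0 to 85.4. A call has exactly 8 rows; each row shifts and turns the pose as measured when the row begins, along the tool's axes as they then stand; what a row does not reach is not made up. The controller multiplies each number of a shift by 0.12 m and each number of a turn by 90 degrees. A row lasts 1/8 s, in which the tool goes at most 62.5 mm and 10.7 degrees, less where a joint would pass 70% of its speed; a pose out of reach is approached as far as the arm can. A call with a number of a shift or a turn outside -1 to 1 is refused whole. A call with a gripper value outside its range is refused whole. The fingers move at their own pace and stop on an object; "grip_force" is the grip in N (left out, the last holds). Time passes only in rows, so rows that do not move let the fingers close, or fill a call up. It gives the time, the measured TCP pose, the force and the opening at its end, in the units of the state.
- get_state(): the state, without advancing time (a new reading comes with each control period).
- get_image(name): name is "scene" or "top" or "wrist"; returns a dict with "image" (420x560x3 uint8, blue, green, red), "depth" (420x560 float32, m along the optical axis (not along the pixel's ray), 0 where there is no reading), "mtx" (3x3 intrinsics, pixels), "k1" (the pictures are not rectified: a ray, as slopes to the right and down, at radius r is drawn at 1 + k1 r^2 times it, then the intrinsics apply), "view" (4x4, takes a point from world to camera coordinates); the wrist camera has in their place "mount" (4x4, takes a point from camera to tool coordinates, whose origin is the TCP and whose axes are the tool frame's). Camera axes: x right, y up, looking along -z (the intrinsics and any distortion apply to the point x, -y, -z); pixel columns grow to the right and rows downward; lengths in m; the calibration is good to about 2 mm. A picture is of the moment at which its call begins: read the wrist's pose just before it.
- sign_off(): hands the job in, once; it reports no verdict.
The state is a dict: "clock": time; "qpos": joint angles; "qd": joint speeds; "effort": joint torques, N m; "position": TCP position; "ee_rot": TCP orientation; "contact_force": force on the tool from outside, world axes, zero at the start; "moment": the same for the moment, N m; "width": finger opening in m.
Only numpy, scipy, OpenCV 4.12 (cv2) and the standard library are available. Lean on these libraries where they do the work, as an engineer would, in place of code of your own. Each camera call takes 0.05 s, during which the arm holds its last target. There are 200 camera calls.

### The job

The two-lane sample drop hatch has one item waiting in each lane: a square sample box and a long slim slide mailer. With the fingertips, push the square sample box along its lane and through the hanging flap until it drops into the pocket behind, then draw the fingers back so that the flap swings fully shut. Only push: do not lift the box or tip it up in front of the flap; leave the slide mailer and its flap alone, and do not disturb the vial and the black can standing beside the hatch.

Things in the scene. Friction and masses are not known exactly. Their poses are not given: they have to be found in the camera images.
- hatch: Fixed grey two-lane sample drop hatch, 305 long (x), 138 wide (y), 118 mm high. Origin on the worktop under the closed flaps' plane, midway across; +x is the posting direction, z up. A level metal feed deck, top 70 mm above the worktop, runs from x = -200 mm to the sill at +6 mm, open above and at its -x end. Walls and a clear cover 118 mm high close the pocket behind, from x = 12 to 105 mm.
- lane_left (a point): Deck top (70 mm above the worktop) at the flap plane x = 0, middle of the left lane (hatch y = +32.5 mm). The lane is 61 mm wide between side strips 10 mm high, 4 to 6 mm thick, that run the length of the deck. Axes as the hatch.
- lane_right (a point): The same point of the right lane (hatch y = -32.5 mm), lane of the same size.
- rod (a point): Middle of the 7 mm round rod from which both flaps hang, along hatch y, axis 106 mm above the worktop: 32 mm clear between deck and rod. In front of the flaps stand only this rod (to 3.5 mm before the flap plane; flap knuckles of 5 mm radius on it) and the side cheeks and centre wall (from x = -6 mm, 110 to 114 mm high, in line with the lane strips).
- sill (a point): Edge of the level deck, 6 mm behind the flap plane, middle of the width. Beyond it the deck drops straight into the pocket; an item whose middle is pushed 10 mm or more past this edge tips over it and drops in by itself.
- bay (a point): Middle of the pocket's rubber floor, 55 mm behind the flap plane, 8 mm above the worktop; floor from x = 5 to 99 mm, split by a thin wall between the lanes. The box may come to rest there flat or on edge.
- flap_left (a joint): Angle of the left lane's flap, rad: 0 hangs shut (it cannot swing toward the feed deck), grows to at most 1.45 as it swings inward and up. A plate 55 mm wide, 3 mm thick, lower edge 3 mm above the deck, 15 g; closed by its own weight, lightly damped, it falls shut in about 1 s.
- flap_right (a joint): The same for the right lane's flap.
- gel_box: Dark square sample box with a small pale label, 52 mm square (56 with its latch), 18 mm high, about 50 g, loose, lying flat on the deck in either the left or the right lane, square to the lane within about 3 degrees. Origin: centre of its underside. This one is posted.
- slide_mailer: White flat slide mailer, the long slim item: 84 mm long (its own y axis), 32 mm wide, 12.5 mm high, loose on the deck in the other lane, long axis along the lane. Origin: centre of its underside. To be left alone.
- vial: Glass vial with white cap, 27 mm diameter, 58 mm high, standing on the worktop beside the hatch. Origin: centre of its underside. To be left alone.
- objective_can: Black screw-lid can, 39 mm diameter, 66 mm high, standing on the worktop beside the hatch. Origin: centre of its underside. To be left alone.
Things that resemble listed ones, but are neither listed nor needed, are in the scene too. Of the things that look like the gel_box, the middle-sized one is meant.

How it is judged:
By the outcome, as a careful person would: the job done as asked, in the order asked, and still so for the second after the job is handed in, with the robot touching nothing.
It also fails if it takes over 35 s, if anything falls off the work surface, if the arm or the gripper's body presses on something with over 40 N, if the wrist force passes 120 N, or if a joint passes its speed limit or range.

## Working session

There is one attempt and no reset: what is moved stays moved. The work goes in short steps, Python scripts to look and compute and a tool call to move; the robot and the scene stay as the last step left them, time stands still between calls to the robot, and variables do not carry over. Pictures are saved under pics/ and viewed, about 8 in all and at most 12, crops included, and the job is handed in when it is done.

Besides the shell and the picture viewer there is one more tool, called after ">>>" as name(argument=value, ...), one argument or row to a line, values as JSON. arm_command: Moves the arm, as the interface text tells. Its arguments: {"type":"object","properties":{"series":{"type":"array","items":{"type":"object","properties":{"dp":{"type":"array","items":{"type":"number"}},"angular":{"type":"array","items":{"type":"number"}},"gripper":{"type":"number"}}}},"grip_force":{"type":"number"}},"required":["series"]}

```bash
mkdir -p pics; cat > h.py <<'E'
import numpy as np, cv2, pickle
from rig import get_state, get_image
def cloud(d, T=None):
    h,w=d['depth'].shape; K=np.array(d['mtx'])
    u,v=np.meshgrid(np.arange(w),np.arange(h))
    x=(u-K[0,2])/K[0,0]; y=(v-K[1,2])/K[1,1]; xd,yd=x.copy(),y.copy()
    for _ in range(8):
        s=1+d['k1']*(x*x+y*y); x=xd/s; y=yd/s
    z=d['depth']; P=np.stack([x*z,-y*z,-z,np.ones_like(z)],-1)
    M=np.linalg.inv(np.array(d['view'])) if T is None else T
    return (P@M.T)[...,:3]
E
python3 - <<'E'
from h import *
print(get_state())
for n in ('top','scene'):
    d=get_image(n); pickle.dump(d,open(n+'.pkl','wb')); cv2.imwrite(f'pics/{n}0.png',d['image']); print(n,np.array(d['view']).round(3).tolist(),d['k1'],d['mtx'])
E
```

```text
{'clock': 0.0, 'qpos': array([-1.37100781e+00,  2.76591615e-01,  1.50615298e+00,  2.91404934e-05,
        1.36069486e+00, -1.20994646e-01]), 'qd': array([ 5.68549256e-05, -2.59933668e-04, -1.97185345e-03,  8.69752479e-04,
        4.96587206e-04,  7.45163828e-04]), 'effort': array([-7.09517026e-04, -4.16766679e+01, -2.45802748e+01, -2.31081349e-04,
        1.11913652e-02,  1.12533607e-05]), 'position': array([ 0.18120375, -0.54513676,  0.23043373]), 'ee_rot': array([ 0.5729606 ,  0.41418216,  0.57390598, -0.41328104]), 'contact_force': array([ 0.14043492,  0.03276986, -0.30764977]), 'moment': array([0.00567337, 0.00667904, 0.01407302]), 'width': 0.085529471337677}
top [[-0.169, -0.986, -0.007, 0.002], [0.964, -0.167, 0.208, -0.568], [-0.206, 0.029, 0.978, -0.837], [0.0, 0.0, 0.0, 1.0]] 0.0025636417557152783 [[386.73678197   0.         274.61567535]
 [  0.         386.73678197 205.00910257]
 [  0.           0.           1.        ]]
scene [[-0.711, -0.703, -0.002, 0.329], [0.372, -0.379, 0.847, -0.313], [-0.596, 0.602, 0.531, -0.647], [0.0, 0.0, 0.0, 1.0]] -0.16127241346906446 [[508.12853942   0.         272.37591443]
 [  0.         508.12853942 208.26155919]
 [  0.           0.           1.        ]]
```

View pics/top0.png

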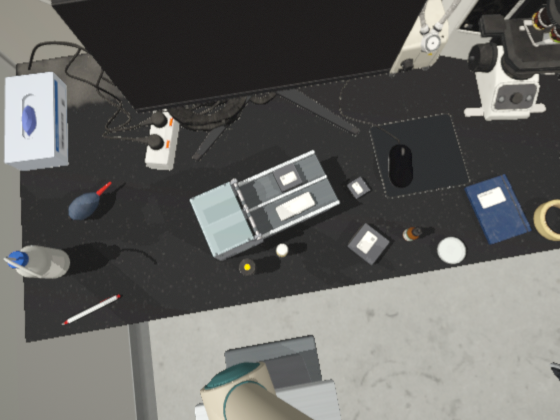

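View pics/scene0.png

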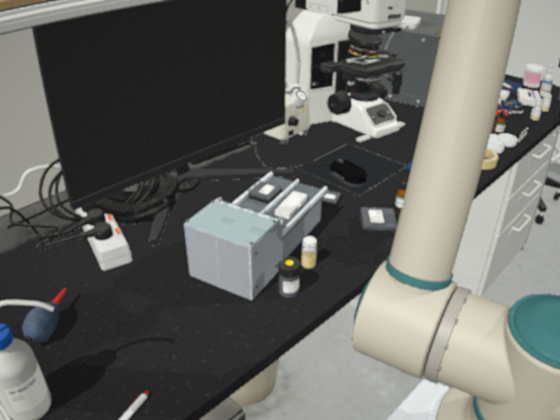

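The top view shows the hatch with its pocket at about (225,220) and its deck running up and right to (325,180). The dark box is at (289,178) in the right lane, and the mailer is at (296,206) in the left lane. The vial is at (282,250) and the can at (248,267), both on the robot side. The look-alikes at (360,187) and (370,243) lie on the table.

```bash
python3 - <<'E'
from h import *
d=pickle.load(open('top.pkl','rb')); P=cloud(d); im=d['image']
for n,(u,v) in dict(box=(283,180),mailer=(296,206),cover=(225,220),deckend=(325,185),table=(300,300),vial=(282,250),can=(248,267)).items(): print(n,P[v,u].round(4))
z=P[...,2]; roi=np.zeros(z.shape,bool); roi[140:265,185:345]=1
for nm,lo,hi in(('all',.06,.125),('cover',.100,.125),('deck',.066,.083)):
    m=(roi&(z>lo)&(z<hi)).astype(np.uint8)
    n,l,s,c=cv2.connectedComponentsWithStats(m); k=1+np.argmax(s[1:,4]); Q=P[l==k]
    r=cv2.minAreaRect((Q[:,:2]*1000).astype(np.float32)); print(nm,len(Q),np.median(Q[:,2]).round(4),r,cv2.boxPoints(r).round(0).tolist())
g=cv2.cvtColor(im,cv2.COLOR_BGR2GRAY)
c=im[140:265,185:345]; cv2.imwrite('pics/crop1.png',cv2.resize(c,None,fx=5,fy=4.7*5/4.7,interpolation=cv2.INTER_CUBIC)[:600])
E
```

```text
box [ 0.6077 -0.1223  0.0896]
mailer [ 0.5452 -0.1413  0.0807]
cover [0.5334 0.0176 0.1187]
deckend [ 0.5846 -0.2172  0.0701]
table [ 0.3065 -0.1549 -0.7524]
vial [ 0.4547 -0.0935  0.059 ]
can [ 0.4297 -0.0122  0.0669]
all 8229 0.0806 ((564.7936401367188, -76.43904113769531), (143.88246154785156, 305.7424621582031), 14.784321784973145) [[456.0, 53.0], [534.0, -243.0], [673.0, -206.0], [595.0, 90.0]]
cover 3034 0.117 ((540.2028198242188, 17.92841339111328), (143.8748779296875, 110.69915008544922), 14.45418930053711) [[457.0, 54.0], [484.0, -54.0], [624.0, -18.0], [596.0, 89.0]]
deck 4330 0.07 ((579.0084228515625, -128.81723022460938), (139.46913146972656, 196.1192626953125), 14.757767677307129) [[487.0, -52.0], [537.0, -241.0], [671.0, -206.0], [621.0, -16.0]]
```

View pics/crop1.png

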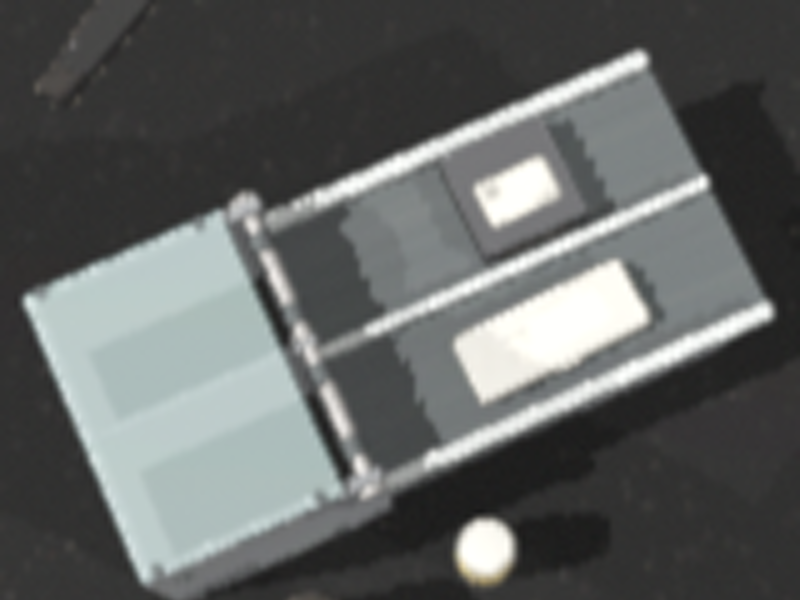

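```bash
cat > plan.py <<'E'
from h import *
import sys
from scipy.spatial.transform import Rotation as R, Slerp
O=np.array([.5528,-.0304]); ex=np.array([-.255,.967,0]); ey=np.array([-.967,-.255,0])
ex/=np.linalg.norm(ex); ey/=np.linalg.norm(ey)
def w2h(p): q=np.array(p)-[*O,0]; return np.array([q@ex,q@ey,q[2]])
def h2w(p): return np.array([*O,0])+p[0]*ex+p[1]*ey+[0,0,p[2]]
def target(tilt,sgn):
    t=np.radians(tilt); x=np.sin(t)*ex-[0,0,np.cos(t)]; z=sgn*ey
    return R.from_matrix(np.c_[x,np.cross(z,x),z])
def plan(hp,tilt,sgn,n):
    s=get_state(); p=s['position']; r=R.from_quat(np.roll(s['ee_rot'],-1))
    print('clock',s['clock'],'hatch mm',(w2h(p)*1e3).round(1),'F',s['contact_force'].round(1),'w',s['width'].round(4))
    T=target(tilt,sgn); rv=(r.inv()*T).as_rotvec(); print('turn deg',np.degrees(rv).round(1))
    d=h2w(np.array(hp))-p; print('dist',np.linalg.norm(d).round(4))
    for k in range(n):
        rk=r*R.from_rotvec(rv*k/n); print((rk.inv().apply(d/n)/.12).round(3),(np.degrees(rv)/n/90).round(4))
if __name__=='__main__':
    a=[float(v) for v in sys.argv[1:]]; plan(np.array(a[:3])/1e3,a[3],a[4],int(a[5]))
E
python3 - <<'E'
from plan import *
d=pickle.load(open('top.pkl','rb')); P=cloud(d)
Q=(P-[*O,0])@np.c_[ex,ey,[0,0,1]]
roi=np.zeros(P.shape[:2],bool); roi[140:265,185:345]=1
m=roi&(Q[...,2]>.084)&(Q[...,2]<.095)&(abs(Q[...,1]+.0325)<.032)&(Q[...,0]<-.03)
q=Q[m]*1e3; print(len(q),np.percentile(q,[1,50,99],axis=0).round(1)); print(cv2.minAreaRect(q[:,:2].astype(np.float32)))
E
python3 plan.py -175 -32.5 150 20 1 8; python3 plan.py -175 -32.5 150 20 -1 8
```

```text
483 [[-140.5  -58.3   84.1]
 [-114.7  -33.    86.9]
 [ -89.1   -7.8   90.2]]
((-114.8062515258789, -33.62636184692383), (51.84068298339844, 52.98854064941406), 0.636849045753479)Traceback (most recent call last):
  File "plan.py", line 19, in <module>
    a=[float(v) for v in sys.argv[1:]]; plan(np.array(a[:3])/1e3,a[3],a[4],int(a[5]))
                                        ~~~~^^^^^^^^^^^^^^^^^^^^^^^^^^^^^^^^^^^^^^^^^
  File "plan.py", line 13, in plan
    print('clock',s['clock'],'hatch mm',(w2h(p)*1e3).round(1),'F',s['contact_force'].round(1),'w',s['width'].round(4))
                                                                                                  ^^^^^^^^^^^^^^^^
AttributeError: 'float' object has no attribute 'round'
Traceback (most recent call last):
  File "plan.py", line 19, in <module>
    a=[float(v) for v in sys.argv[1:]]; plan(np.array(a[:3])/1e3,a[3],a[4],int(a[5]))
                                        ~~~~^^^^^^^^^^^^^^^^^^^^^^^^^^^^^^^^^^^^^^^^^
  File "plan.py", line 13, in plan
    print('clock',s['clock'],'hatch mm',(w2h(p)*1e3).round(1),'F',s['contact_force'].round(1),'w',s['width'].round(4))
                                                                                                  ^^^^^^^^^^^^^^^^
AttributeError: 'float' object has no attribute 'round'
```

```bash
sed -i "s/s\['width'\].round(4)/s['width']/" plan.py
python3 plan.py -180 -32.5 150 20 1 10; python3 plan.py -180 -32.5 150 20 -1 2|head -3
```

```text
clock 0.1 hatch mm [-403.   490.6  230.5] F [-0.1  0.3 -0.3] w 0.08504287990715773
turn deg [ 92.6  16.2 -15.3]
dist 0.5743
[ 0.067  0.447 -0.158] [ 0.1029  0.018  -0.017 ]
[ 0.061  0.417 -0.226] [ 0.1029  0.018  -0.017 ]
[ 0.058  0.377 -0.289] [ 0.1029  0.018  -0.017 ]
[ 0.058  0.328 -0.344] [ 0.1029  0.018  -0.017 ]
[ 0.06   0.27  -0.391] [ 0.1029  0.018  -0.017 ]
[ 0.065  0.205 -0.427] [ 0.1029  0.018  -0.017 ]
[ 0.073  0.136 -0.453] [ 0.1029  0.018  -0.017 ]
[ 0.084  0.063 -0.467] [ 0.1029  0.018  -0.017 ]
[ 0.096 -0.01  -0.469] [ 0.1029  0.018  -0.017 ]
[ 0.111 -0.082 -0.458] [ 0.1029  0.018  -0.017 ]
clock 0.1 hatch mm [-403.   490.6  230.5] F [-0.1  0.3 -0.3] w 0.08504287990715773
turn deg [-85.4  15.   16. ]
dist 0.5743
```

```bash
python3 plan.py -190 -32.5 150 20 -1 12
```

```text
clock 0.1 hatch mm [-403.   490.6  230.5] F [-0.1  0.3 -0.3] w 0.08504287990715773
turn deg [-85.4  15.   16. ]
dist 0.5705
[ 0.056  0.372 -0.125] [-0.0791  0.0139  0.0148]
[ 0.067  0.383 -0.076] [-0.0791  0.0139  0.0148]
[ 0.077  0.388 -0.027] [-0.0791  0.0139  0.0148]
[0.086 0.386 0.023] [-0.0791  0.0139  0.0148]
[0.094 0.378 0.073] [-0.0791  0.0139  0.0148]
[0.101 0.364 0.121] [-0.0791  0.0139  0.0148]
[0.106 0.343 0.167] [-0.0791  0.0139  0.0148]
[0.109 0.317 0.211] [-0.0791  0.0139  0.0148]
[0.111 0.286 0.25 ] [-0.0791  0.0139  0.0148]
[0.112 0.25  0.286] [-0.0791  0.0139  0.0148]
[0.11  0.21  0.317] [-0.0791  0.0139  0.0148]
[0.108 0.166 0.343] [-0.0791  0.0139  0.0148]
```

>>> arm_command(
  series=[
    {"dp": [0.056,0.37,-0.125],"angular": [-0.08,0.014,0.015],"gripper": 10},
    {"dp": [0.067,0.38,-0.075],"angular": [-0.08,0.014,0.015],"gripper": 10},
    {"dp": [0.077,0.39,-0.03],"angular": [-0.08,0.014,0.015],"gripper": 10},
    {"dp": [0.086,0.39,0.02],"angular": [-0.08,0.014,0.015],"gripper": 10},
    {"dp": [0.094,0.38,0.07],"angular": [-0.08,0.014,0.015],"gripper": 10},
    {"dp": [0.1,0.36,0.12],"angular": [-0.08,0.014,0.015],"gripper": 10},
    {"dp": [0.1,0.34,0.17],"angular": [-0.08,0.014,0.015],"gripper": 10},
    {"dp": [0.1,0.32,0.21],"angular": [-0.08,0.014,0.015],"gripper": 10},
  ],
  grip_force=20,
)

```text
clock: 1.1
position: [0.4832, -0.3081, 0.1759]
ee_rot: [0.685, 0.165, 0.71, 0.015]
contact_force: [-0.8, -0.1, 0.0]
width: 0.0097
```

```bash
python3 plan.py -190 -32.5 140 20 -1 7
```

```text
clock 1.1 hatch mm [-250.8  138.1  175.9] F [-0.8 -0.1  0. ] w 0.00969809371264447
turn deg [-26.4   4.5   4.7]
dist 0.1847
[0.071 0.142 0.152] [-0.0419  0.0072  0.0075]
[0.071 0.131 0.162] [-0.0419  0.0072  0.0075]
[0.07  0.119 0.171] [-0.0419  0.0072  0.0075]
[0.07  0.107 0.179] [-0.0419  0.0072  0.0075]
[0.069 0.094 0.186] [-0.0419  0.0072  0.0075]
[0.068 0.081 0.193] [-0.0419  0.0072  0.0075]
[0.066 0.067 0.198] [-0.0419  0.0072  0.0075]
```

>>> arm_command(
  series=[
    {"dp": [0.07,0.14,0.15],"angular": [-0.042,0.007,0.0075],"gripper": 10},
    {"dp": [0.07,0.13,0.16],"angular": [-0.042,0.007,0.0075],"gripper": 10},
    {"dp": [0.07,0.12,0.17],"angular": [-0.042,0.007,0.0075],"gripper": 10},
    {"dp": [0.07,0.11,0.18],"angular": [-0.042,0.007,0.0075],"gripper": 10},
    {"dp": [0.07,0.095,0.19],"angular": [-0.042,0.007,0.0075],"gripper": 10},
    {"dp": [0.07,0.08,0.19],"angular": [-0.042,0.007,0.0075],"gripper": 10},
    {"dp": [0.07,0.067,0.2],"angular": [-0.042,0.007,0.0075],"gripper": 10},
    {"dp": [0,0,0],"angular": [0,0,0],"gripper": 10},
  ],
)

```text
clock: 2.1
position: [0.6389, -0.196, 0.1333]
ee_rot: [0.672, 0.026, 0.706, 0.223]
contact_force: [-0.7, 0.4, -0.8]
width: 0.01
```

```bash
python3 plan.py -180 -33 92 20 -1 6; python3 - <<'E'
from h import *
from scipy.spatial.transform import Rotation as R
d=get_image('wrist'); cv2.imwrite('pics/w1.png',d['image'])
E
```

```text
clock 2.1 hatch mm [-182.1  -41.   133.3] F [-0.7  0.4 -0.8] w 0.010013802970832644
turn deg [ 1.5 -0.4 -0.4]
dist 0.0421
[ 0.055 -0.017 -0.011] [ 0.0027 -0.0008 -0.0008]
[ 0.055 -0.017 -0.011] [ 0.0027 -0.0008 -0.0008]
[ 0.055 -0.017 -0.011] [ 0.0027 -0.0008 -0.0008]
[ 0.055 -0.017 -0.011] [ 0.0027 -0.0008 -0.0008]
[ 0.055 -0.017 -0.011] [ 0.0027 -0.0008 -0.0008]
[ 0.055 -0.017 -0.011] [ 0.0027 -0.0008 -0.0008]
```

View pics/w1.png

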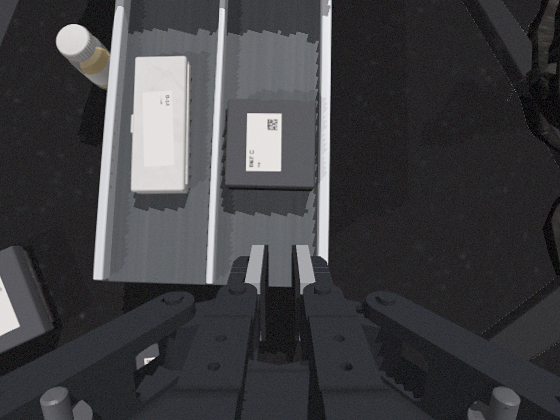

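The box is at (270,145) ahead of the fingertips, which are at (265–305, 250), slightly right of lane centre. I'll lower the fingers and centre them.

>>> arm_command(
  series=[
    {"dp": [0.055,-0.017,-0.011],"angular": [0.003,-0.001,-0.001],"gripper": 10},
    {"dp": [0.055,-0.017,-0.011],"angular": [0.003,-0.001,-0.001],"gripper": 10},
    {"dp": [0.055,-0.017,-0.011],"angular": [0.003,-0.001,-0.001],"gripper": 10},
    {"dp": [0.055,-0.017,-0.011],"angular": [0.003,-0.001,-0.001],"gripper": 10},
    {"dp": [0.055,-0.017,-0.011],"angular": [0.003,-0.001,-0.001],"gripper": 10},
    {"dp": [0.055,-0.017,-0.011],"angular": [0.003,-0.001,-0.001],"gripper": 10},
    {"dp": [0,0,0],"angular": [0,0,0],"gripper": 10},
    {"dp": [0,0,0],"angular": [0,0,0],"gripper": 10},
  ],
)

```text
clock: 3.15
position: [0.627, -0.1987, 0.09]
ee_rot: [0.676, 0.035, 0.707, 0.207]
contact_force: [-0.6, -0.4, 0.1]
width: 0.0097
```

```bash
python3 plan.py -178 -33 77 20 -1 6
```

```text
clock 3.15 hatch mm [-181.7  -28.8   90. ] F [-0.6 -0.4  0.1] w 0.009729376793457891
turn deg [-0.5  0.1  0.2]
dist 0.0142
[ 0.019 -0.001  0.006] [-0.001   0.0002  0.0004]
[ 0.019 -0.001  0.006] [-0.001   0.0002  0.0004]
[ 0.019 -0.001  0.006] [-0.001   0.0002  0.0004]
[ 0.019 -0.001  0.006] [-0.001   0.0002  0.0004]
[ 0.019 -0.001  0.006] [-0.001   0.0002  0.0004]
[ 0.019 -0.001  0.006] [-0.001   0.0002  0.0004]
```

>>> arm_command(
  series=[
    {"dp": [0.018,0,0.006],"angular": [0,0,0],"gripper": 10},
    {"dp": [0.018,0,0.006],"angular": [0,0,0],"gripper": 10},
    {"dp": [0.018,0,0.006],"angular": [0,0,0],"gripper": 10},
    {"dp": [0.018,0,0.006],"angular": [0,0,0],"gripper": 10},
    {"dp": [0.018,0,0.006],"angular": [0,0,0],"gripper": 10},
    {"dp": [0.018,0,0.006],"angular": [0,0,0],"gripper": 10},
    {"dp": [0,0,0],"angular": [0,0,0],"gripper": 10},
    {"dp": [0,0,0],"angular": [0,0,0],"gripper": 10},
  ],
)

```text
clock: 4.15
position: [0.6309, -0.193, 0.0774]
ee_rot: [0.676, 0.034, 0.706, 0.207]
contact_force: [0.2, -0.2, -0.1]
width: 0.01
```

```bash
python3 plan.py -100 -33 77 20 -1 7; python3 - <<'E'
from h import *
d=get_image('scene'); cv2.imwrite('pics/s1.png',cv2.resize(d['image'][150:310,170:370],None,fx=3.7,fy=3.7,interpolation=cv2.INTER_CUBIC))
E
```

```text
clock 4.15 hatch mm [-177.1  -34.1   77.4] F [ 0.2 -0.2 -0.1] w 0.010003300456924442
turn deg [-0.5  0.2  0.2]
dist 0.0771
[ 0.031  0.086 -0.002] [-0.0008  0.0003  0.0004]
[ 0.031  0.086 -0.002] [-0.0008  0.0003  0.0004]
[ 0.032  0.086 -0.002] [-0.0008  0.0003  0.0004]
[ 0.032  0.086 -0.002] [-0.0008  0.0003  0.0004]
[ 0.032  0.086 -0.002] [-0.0008  0.0003  0.0004]
[ 0.032  0.086 -0.001] [-0.0008  0.0003  0.0004]
[ 0.032  0.086 -0.001] [-0.0008  0.0003  0.0004]
```

View pics/s1.png

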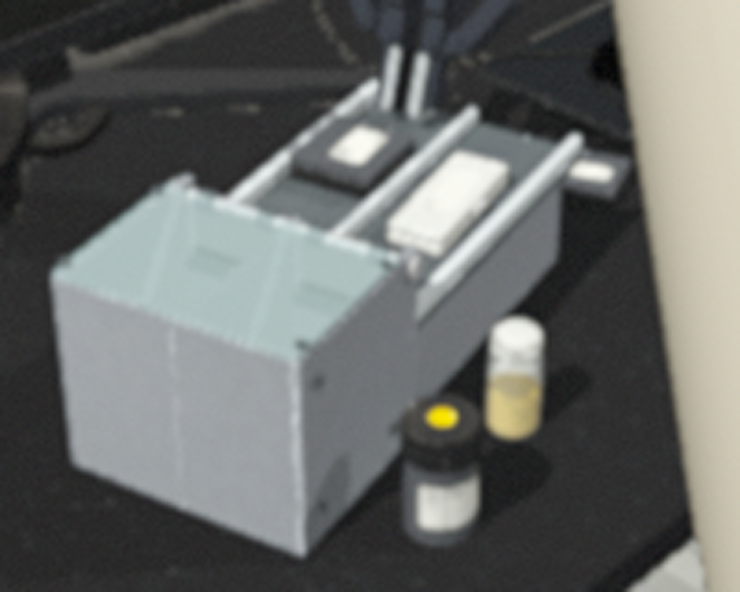

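The fingers are at (405,85), just behind the box at (350,150) and between the strips. I'll push now.

>>> arm_command(
  series=[
    {"dp": [0.027,0.076,-0.001],"angular": [0,0,0],"gripper": 10},
    {"dp": [0.027,0.076,-0.001],"angular": [0,0,0],"gripper": 10},
    {"dp": [0.027,0.076,-0.001],"angular": [0,0,0],"gripper": 10},
    {"dp": [0.027,0.076,-0.001],"angular": [0,0,0],"gripper": 10},
    {"dp": [0.027,0.076,-0.001],"angular": [0,0,0],"gripper": 10},
    {"dp": [0.027,0.076,-0.001],"angular": [0,0,0],"gripper": 10},
    {"dp": [0.027,0.076,-0.001],"angular": [0,0,0],"gripper": 10},
    {"dp": [0,0,0],"angular": [0,0,0],"gripper": 10},
  ],
)

```text
clock: 5.2
position: [0.6118, -0.1219, 0.0782]
ee_rot: [0.676, 0.034, 0.706, 0.207]
contact_force: [-0.5, 0.6, -0.5]
width: 0.0101
```

```bash
python3 plan.py -45 -33 77 20 -1 8; python3 - <<'E'
from h import *
a=get_image('wrist')['image']; cv2.imwrite('pics/w2.png',a)
E
```

```text
clock 5.2 hatch mm [-103.5  -33.7   78.2] F [-0.5  0.6 -0.5] w 0.010098414933024035
turn deg [-0.4  0.2  0.2]
dist 0.0585
[ 0.022  0.057 -0.001] [-0.0006  0.0002  0.0003]
[ 0.022  0.057 -0.001] [-0.0006  0.0002  0.0003]
[ 0.022  0.057 -0.001] [-0.0006  0.0002  0.0003]
[ 0.022  0.057 -0.001] [-0.0006  0.0002  0.0003]
[ 0.022  0.057 -0.001] [-0.0006  0.0002  0.0003]
[ 0.022  0.057 -0.001] [-0.0006  0.0002  0.0003]
[ 0.022  0.057 -0.001] [-0.0006  0.0002  0.0003]
[ 0.022  0.057 -0.001] [-0.0006  0.0002  0.0003]
```

View pics/w2.png

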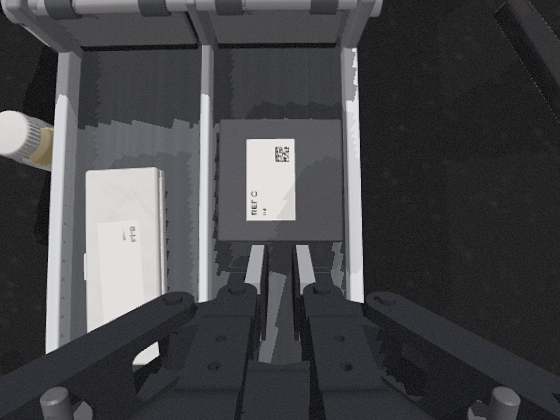

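The box is square in its lane and in contact at (280,240). The mailer is undisturbed. I'll keep pushing.

>>> arm_command(
  series=[
    {"dp": [0.023,0.057,-0.001],"angular": [0,0,0],"gripper": 10},
    {"dp": [0.023,0.057,-0.001],"angular": [0,0,0],"gripper": 10},
    {"dp": [0.023,0.057,-0.001],"angular": [0,0,0],"gripper": 10},
    {"dp": [0.023,0.057,-0.001],"angular": [0,0,0],"gripper": 10},
    {"dp": [0.023,0.057,-0.001],"angular": [0,0,0],"gripper": 10},
    {"dp": [0.023,0.057,-0.001],"angular": [0,0,0],"gripper": 10},
    {"dp": [0.023,0.057,-0.001],"angular": [0,0,0],"gripper": 10},
    {"dp": [0.023,0.057,-0.001],"angular": [0,0,0],"gripper": 10},
  ],
)

```text
clock: 6.25
position: [0.5967, -0.0635, 0.0759]
ee_rot: [0.677, 0.033, 0.706, 0.206]
contact_force: [0.2, -1.3, 1.5]
width: 0.0098
```

```bash
python3 plan.py -12 -33 77 20 -1 6; python3 - <<'E'
from h import *
a=get_image('wrist')['image']; cv2.imwrite('pics/w3.png',a)
E
```

```text
clock 6.25 hatch mm [-43.2 -34.   75.9] F [ 0.2 -1.3  1.5] w 0.009844473355318186
turn deg [-0.5  0.3  0.4]
dist 0.0312
[ 0.013  0.041 -0.002] [-0.0009  0.0006  0.0007]
[ 0.013  0.041 -0.002] [-0.0009  0.0006  0.0007]
[ 0.013  0.041 -0.002] [-0.0009  0.0006  0.0007]
[ 0.013  0.041 -0.002] [-0.0009  0.0006  0.0007]
[ 0.013  0.041 -0.002] [-0.0009  0.0006  0.0007]
[ 0.013  0.041 -0.001] [-0.0009  0.0006  0.0007]
```

View pics/w3.png

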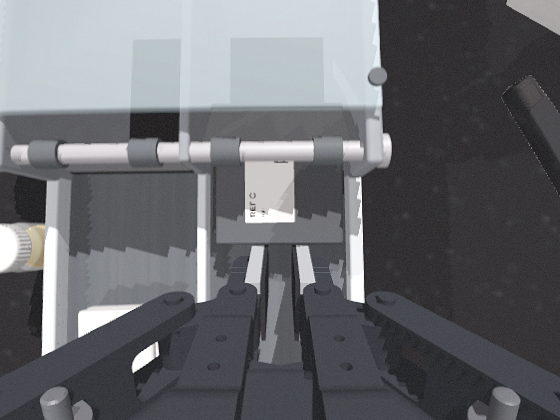

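The box is under the rod, with the flap lifted onto it and its rear edge at (280,242). I'll push on to just short of the rod.

>>> arm_command(
  series=[
    {"dp": [0.009,0.042,-0.001],"angular": [0,0,0],"gripper": 10},
    {"dp": [0.012,0.042,-0.001],"angular": [0,0,0],"gripper": 10},
    {"dp": [0.013,0.042,-0.001],"angular": [0,0,0],"gripper": 10},
    {"dp": [0.013,0.042,-0.001],"angular": [0,0,0],"gripper": 10},
    {"dp": [0.013,0.042,-0.001],"angular": [0,0,0],"gripper": 10},
    {"dp": [0.013,0.042,-0.001],"angular": [0,0,0],"gripper": 10},
    {"dp": [0,0,0],"angular": [0,0,0],"gripper": 10},
    {"dp": [0,0,0],"angular": [0,0,0],"gripper": 10},
  ],
)

```text
clock: 7.3
position: [0.5863, -0.0289, 0.0778]
ee_rot: [0.676, 0.034, 0.706, 0.207]
contact_force: [0.1, 0.5, 0.0]
width: 0.0099
```

```bash
python3 plan.py -60 -33 80 20 -1 6; python3 - <<'E'
from h import *
a=get_image('wrist')['image']; cv2.imwrite('pics/w4.png',a)
E
```

```text
clock 7.3 hatch mm [ -7.1 -32.8  77.8] F [0.1 0.5 0. ] w 0.00987018341612963
turn deg [-0.5  0.2  0.2]
dist 0.0529
[-0.028 -0.068  0.001] [-0.0009  0.0003  0.0004]
[-0.028 -0.068  0.001] [-0.0009  0.0003  0.0004]
[-0.028 -0.068  0.001] [-0.0009  0.0003  0.0004]
[-0.028 -0.068  0.001] [-0.0009  0.0003  0.0004]
[-0.028 -0.068  0.001] [-0.0009  0.0003  0.0004]
[-0.028 -0.068  0.   ] [-0.0009  0.0003  0.0004]
```

View pics/w4.png

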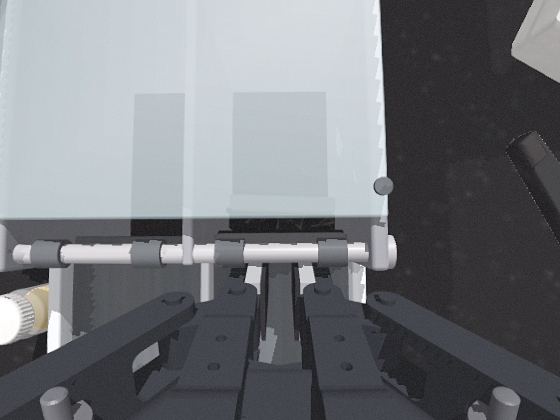

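The fingertips are at the rod and the box has left the deck. I'll withdraw along the lane and then look.

>>> arm_command(
  series=[
    {"dp": [-0.028,-0.068,0],"angular": [0,0,0],"gripper": 10},
    {"dp": [-0.028,-0.07,0],"angular": [0,0,0],"gripper": 10},
    {"dp": [-0.028,-0.07,0],"angular": [0,0,0],"gripper": 10},
    {"dp": [-0.028,-0.07,0],"angular": [0,0,0],"gripper": 10},
    {"dp": [-0.03,-0.07,0],"angular": [0,0,0],"gripper": 10},
    {"dp": [-0.03,-0.07,0],"angular": [0,0,0],"gripper": 10},
    {"dp": [-0.2,-0.15,0],"angular": [0,0,0],"gripper": 10},
    {"dp": [-0.2,-0.15,0],"angular": [0,0,0],"gripper": 10},
  ],
)

```text
clock: 8.35
position: [0.6123, -0.1351, 0.1126]
ee_rot: [0.675, 0.035, 0.707, 0.208]
contact_force: [0.5, 0.6, 0.1]
width: 0.01
```

>>> arm_command(
  series=[
    {"dp": [-0.2,-0.15,0],"angular": [0,0,0],"gripper": 10},
    {"dp": [-0.2,-0.15,0],"angular": [0,0,0],"gripper": 10},
    {"dp": [-0.1,-0.1,0],"angular": [0,0,0],"gripper": 10},
    {"dp": [0,0,0],"angular": [0,0,0],"gripper": 10},
    {"dp": [0,0,0],"angular": [0,0,0],"gripper": 10},
    {"dp": [0,0,0],"angular": [0,0,0],"gripper": 10},
    {"dp": [0,0,0],"angular": [0,0,0],"gripper": 10},
    {"dp": [0,0,0],"angular": [0,0,0],"gripper": 10},
  ],
)

```text
clock: 9.35
position: [0.6286, -0.2015, 0.1537]
ee_rot: [0.675, 0.035, 0.707, 0.208]
contact_force: [0.8, 0.6, 0.2]
width: 0.0101
```

```bash
python3 plan.py -60 -33 80 20 -1 1; python3 - <<'E'
from plan import *
d=get_image('wrist'); t=get_image('top')
s=get_state(); T=np.eye(4); T[:3,:3]=R.from_quat(np.roll(s['ee_rot'],-1)).as_matrix(); T[:3,3]=s['position']
Q=(cloud(d,T@np.array(d['mount']))-[*O,0])@np.c_[ex,ey,[0,0,1]]*1e3
for n,y in(('R',-32.5),('L',32.5)):   # flap surfaces seen below the rod
    m=(abs(Q[...,1]-y)<20)&(Q[...,2]>76)&(Q[...,2]<98)&(Q[...,0]>-25)&(Q[...,0]<30); q=Q[m]
    print(n,m.sum(),np.percentile(q[:,0],[5,50,95]).round(1) if m.sum() else '')
# other items in top view: moved?
t0=pickle.load(open('top.pkl','rb')); P0,P1=cloud(t0),cloud(t)
for n,b in dict(vial=(240,262,272,292),can=(256,280,236,260),mailer=(190,222,274,318)).items():
    for p in(P0,P1):
        q=p[b[0]:b[1],b[2]:b[3]].reshape(-1,3); lo,hi=dict(vial=(.05,.065),can=(.06,.072),mailer=(.0775,.09))[n]
        if n=='mailer':
            h=(q-[*O,0])@np.c_[ex,ey,[0,0,1]]; q=q[(abs(h[:,1]-.0325)<.026)]
        q=q[(q[:,2]>lo)&(q[:,2]<hi)]; print(n,len(q),q.mean(0).round(4))
w=cv2.resize(d['image'],(500,375)); v=cv2.resize(t['image'][140:290,185:345],(300,281))
c=np.zeros((375,800,3),np.uint8); c[:,:500]=w; c[:281,500:]=v; cv2.imwrite('pics/end.png',c)
E
```

```text
clock 9.35 hatch mm [-184.8  -29.7  153.7] F [0.8 0.6 0.2] w 0.010089709780347839
turn deg [-0.5  0.   0. ]
dist 0.145
[0.933 0.768 0.02 ] [-0.0061  0.      0.0002]
R 0 
L 0 
vial 89 [ 0.4566 -0.0927  0.057 ]
vial 0 [nan nan nan]
can 228 [ 0.4302 -0.0092  0.0645]
can 0 [nan nan nan]
mailer 522 [ 0.5454 -0.1382  0.0816]
mailer 527 [ 0.5453 -0.1381  0.0817]<stdin>:15: RuntimeWarning: Mean of empty slice.
  ret = um.true_divide(
```

View pics/end.png

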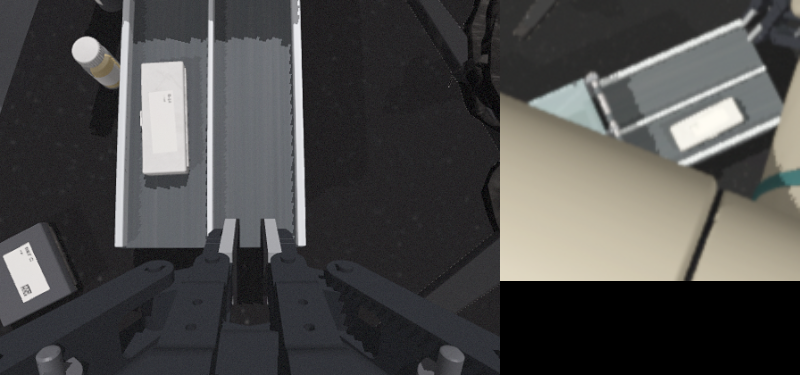

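The right lane is empty and the mailer hasn't moved. The arm hides the vial and can in the top view. I'll tilt up to see the flap and pocket.

```bash
python3 plan.py -160 -20 190 48 -1 6
```

```text
clock 9.45 hatch mm [-185.   -29.7  153.8] F [-0.6  0.1  0.4] w 0.009928435654147055
turn deg [-0.5  0.1 28. ]
dist 0.0451
[-0.035  0.05  -0.014] [-0.001   0.0003  0.0519]
[-0.031  0.052 -0.014] [-0.001   0.0003  0.0519]
[-0.027  0.055 -0.014] [-0.001   0.0003  0.0519]
[-0.022  0.057 -0.014] [-0.001   0.0003  0.0519]
[-0.018  0.059 -0.014] [-0.001   0.0003  0.0519]
[-0.013  0.06  -0.014] [-0.001   0.0003  0.0519]
```

>>> arm_command(
  series=[
    {"dp": [-0.035,0.05,-0.014],"angular": [0,0,0.052],"gripper": 10},
    {"dp": [-0.031,0.052,-0.014],"angular": [0,0,0.052],"gripper": 10},
    {"dp": [-0.027,0.055,-0.014],"angular": [0,0,0.052],"gripper": 10},
    {"dp": [-0.022,0.057,-0.014],"angular": [0,0,0.052],"gripper": 10},
    {"dp": [-0.018,0.06,-0.014],"angular": [0,0,0.052],"gripper": 10},
    {"dp": [-0.013,0.06,-0.014],"angular": [0,0,0.052],"gripper": 10},
    {"dp": [0,0,0],"angular": [0,0,0],"gripper": 10},
    {"dp": [0,0,0],"angular": [0,0,0],"gripper": 10},
  ],
)

```text
clock: 10.45
position: [0.6131, -0.1787, 0.1918]
ee_rot: [0.602, 0.209, 0.676, 0.37]
contact_force: [-0.1, -0.8, -0.3]
width: 0.0098
```

```bash
python3 - <<'E'
from plan import *
s=get_state(); d=get_image('wrist'); sc=get_image('scene')
T=np.eye(4); T[:3,:3]=R.from_quat(np.roll(s['ee_rot'],-1)).as_matrix(); T[:3,3]=s['position']
print((w2h(s['position'])*1e3).round(1))
Q=(cloud(d,T@np.array(d['mount']))-[*O,0])@np.c_[ex,ey,[0,0,1]]*1e3
for n,y in(('R',-32.5),('L',32.5)):
    for lo,hi in((76,83),(83,90),(90,98)):
        m=(abs(Q[...,1]-y)<20)&(Q[...,2]>lo)&(Q[...,2]<hi)&(Q[...,0]>-20)&(Q[...,0]<60)
        print(n,lo,m.sum(),np.percentile(Q[m][:,0],[5,50,95]).round(1) if m.sum() else '')
w=cv2.resize(d['image'],(480,360)); v=cv2.resize(sc['image'][150:310,170:370],(320,256))
c=np.zeros((360,800,3),np.uint8); c[:,:480]=w; c[:256,480:]=v; cv2.imwrite('pics/end2.png',c)
E
```

```text
[-158.8  -20.5  191.8]
R 76 225 [-3.9 -2.9 -2.1]
R 83 221 [-3.5 -2.9 -2.1]
R 90 262 [-3.5 -2.9 -2. ]
L 76 222 [-3.7 -2.8 -2. ]
L 83 208 [-3.3 -2.7 -1.9]
L 90 273 [-3.5 -2.7 -1.9]
```

View pics/end2.png

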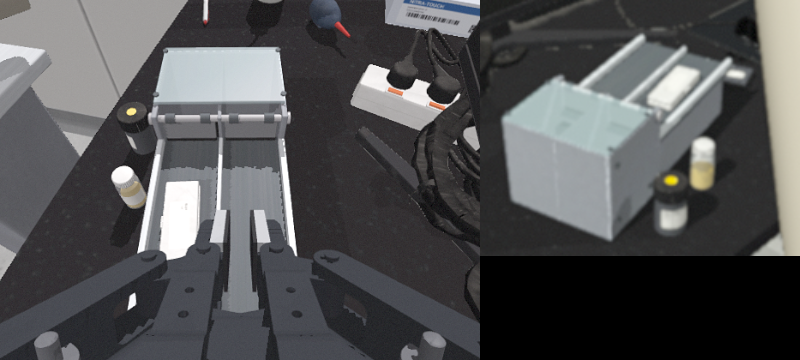

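Both flaps hang vertical in the same plane at (245,130) and (190,130). The lane is empty, and the vial at (128,188) and can at (133,120) are standing. I'm handing in.

```bash
python3 -c "
from rig import sign_off; print(sign_off())"
```

```text
the job is handed in; nothing more can be done
None
```

The square sample box went along the right lane and through its flap. I pushed it with fingertips tilted 20° and nearly closed, then drew the fingers back and clear. I handed the job in at about 10.6 s on the robot's clock.

**Last checks:**
- **Box:** The right lane is empty, and the push went about 17 mm past the point where the box tips over the sill. I could not see the box itself through the cover. That it is in the pocket is inferred from the empty deck and the closed flap.
- **Flap:** Depth readings put the right flap vertical over its whole height, in the same plane as the untouched left flap (face at −2.9 and −2.7 mm).
- **Mailer:** It moved no more than 0.1 mm.
- **Vial and can:** Both are standing in the final wrist and scene views. My check of their exact positions from the top camera failed because the arm hid them.
- **Forces:** The readings I took at the end of each move stayed around 2 N or less.

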